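# Sort two look-alike spur gears and prove the coarse one on the mesh tester

### The job

Two look-alike gears are mixed up on the bench, one with 12 coarse teeth and one with 18 fine teeth. Prove the 12-tooth gear on the mesh tester: holding it low over the rest plate, press and rock it into full mesh with the master gear until the spring carriage gives 2 or 3 mm, never as far as its back stop, and still pressing roll it until the master has turned a sixth of a turn. Then set each gear down, not dropped, hub up in the blue tray whose label pictures its teeth, and leave the other things on the bench undisturbed.

Things in the scene. Friction and masses are not known exactly. Their poses are not given: they have to be found in the camera images.
- gear_coarse: steel spur gear, 12 coarse teeth (module 6): 80 mm over the tips, 57 over the roots, pitch circle 72, face 18 mm thick; on top a round hub, 34 mm diameter, standing 32 mm above the face (50 mm tall in all). About 0.7 kg. Starts flat on the bench, hub up. Origin: centre of the underside, z up through the hub; its x axis says nothing about where the teeth are
- gear_fine: steel spur gear, the look-alike with 18 fine teeth (module 4.2), which does not mesh with the master: same 80 mm over the tips, face 18 mm thick, same hub 34 mm diameter and 32 mm tall, about 0.7 kg. Starts flat on the bench, hub up. Origin: centre of the underside, z up through the hub
- tester: mesh tester, fixed: grey base 280 x 130 x 22 mm, x -120 to 160 mm of its origin (at bench level); x points from the rest plate to the master gear and dial. Steel rest plate: x -115 to 0, y -60 to 60 mm, top 30 mm above the bench; the gear under test is brought over it. Beyond it a spring carriage (top 29.5 mm high) carries the test post with the master; dial and all else below 71 mm
- master_axis (a point): on the axis of the test post, 30 mm above the bench; at rest at x 50 mm, y 0 of the tester, moves with the carriage. The master gear turns about it: 16 teeth, module 6, 104 mm over the tips, pitch circle 96, teeth 32 to 48 mm above the bench, nut 59 mm. Coarse gear in full mesh: its axis 84 mm from here; tip on tip: 92 mm
- carriage (a joint): travel of the spring carriage in m, as the dial shows it: 0 at its front stop (rest), growing along the tester's +x as the master is pushed back; back stop at 0.0055. It takes 3 N to leave the front stop, then 0.5 N more per mm
- master (a joint): turn of the master in rad, counter-clockwise from above; starts within -0.05 to 0.05, turns to 6 rad either way, held by a felt brake of 0.25 N m, so pressing alone does not turn it. The reading says nothing about where its teeth are: tips meet tips or ride on flanks until the gear in hand, lightly pressed, is rocked to and fro (a tooth is 30 degrees of the coarse gear) and drops in
- tray_coarse: low blue plastic tray for the 12-tooth gear, fixed: square pocket 102 x 102 mm, floor 5 mm above the bench, walls 20 mm high. Origin: at bench level under the pocket's centre, z up. On its -y side a ledge 72 mm deep, 20 mm high, with a white label that pictures a gear with 12 coarse teeth
- tray_fine: the same blue tray, fixed, for the 18-tooth gear: its label pictures a gear with 18 fine teeth. Origin: at bench level under the pocket's centre, z up; ledge on its -y side
- ram: bystander: standing hydraulic ram, black cylinder 72 mm in diameter with a red collar, 150 mm tall. Origin: centre of the underside.
- wrench: bystander: steel wrench 170 mm long lying flat beyond the tester. Origin: underside near its middle, x along it.
- grease_can: bystander: plain metal can 62 mm in diameter, 110 mm tall, standing. Origin: centre of the underside.

How it is judged (in metres and radians):
On the way, in this order (a step that is already met when the one before it is completed fails the run):
1. the 12-tooth gear, low over the rest plate, is in full mesh with the master gear (axes less than 86 mm apart) (horizontal distance between gear_coarse and master_axis below 0.086 m and z of gear_coarse in the frame of tester below 0.04 m), for 0.2 s.
2. still in mesh and pressed so that the carriage is at least 1 mm off its front stop, the master stands rolled past 0.65 rad either way (all of step 1 and value of joint carriage above 0.001 m and (value of joint master above 0.65 rad or value of joint master below -0.65 rad)), for 0.1 s.
At the end, for the whole second after the job is handed in: After the mesh check, each gear lies in the pocket of its own tray, 12-tooth gear in the tray with the 12-tooth label and 18-tooth gear in the other: axis within 18 mm of the pocket's centre, underside less than 9 mm above the bench (on the 5 mm floor), hub up within 0.08 rad, released and at rest (horizontal distance between gear_coarse and tray_coarse below 0.018 m and z of gear_coarse in the frame of tray_coarse below 0.009 m and angle between each of gear_coarse, gear_fine's own z axis and vertical below 0.08 rad and linear speed of each of gear_coarse, gear_fine below 0.02 m/s and horizontal distance between gear_fine and tray_fine below 0.018 m and z of gear_fine in the frame of tray_fine below 0.009 m); the robot touches nothing.
It fails at once if the carriage is driven to its back stop (5 mm of travel or more) (value of joint carriage above 0.005 m).
It fails at once if the 12-tooth gear is dropped (falls freely, 0.5 m/s) (linear speed of gear_coarse above 0.5 m/s and contact force between the fingers and gear_coarse below 0.2 N).
It fails at once if the 18-tooth gear is dropped (falls freely, 0.5 m/s) (linear speed of gear_fine above 0.5 m/s and contact force between the fingers and gear_fine below 0.2 N).
It fails at once if the hydraulic ram, the wrench or the can is moved by more than 25 mm (distance of any of ram, wrench, grease_can from where it was at the start of the episode above 0.025 m).
It also fails if it takes over 72 s, if anything falls off the work surface, if the arm or the gripper's body presses on something with over 40 N, if the wrist force passes 120 N, or if a joint passes its speed limit or range.

### The arm

A 6-joint arm with a two-finger parallel gripper is mounted at the origin on the work surface. World frame = base frame: x ahead of the robot, y to its left, z up, the work surface at z = 0. Lengths are in mm, angles in rad, forces in N, time in s.
With the tool pointing down it reaches from about 350 to 875 mm from the base axis. Payload 4.2 kg.
Tool frame: the origin (TCP) lies midway between the tips of the shut fingers; the grasp point (between the pads) lies 19 mm behind it; z points along the fingers, y is the line along which they close (so a half turn about z gives the same grasp; the last joint's range is limited). The gripper opens to 85 mm and grips with 20 to 120 N. Pads are 22 mm wide; open, the fingers measure 114 mm over their backs; the gripper's body (76 mm by 85 mm) begins 54 mm behind the grasp point. The pads swing forward as they close: fully open they stand 13 mm farther back than shut.
Start: joints at [-0.86, 0.385, 0.008, 0, -1.194, -0.259], TCP at [272.878, -562.261, 231.312] pointing down, gripper open.
Joint ranges: [-3.14, 3.14], [-1.21, 2.06], [-1.07, 1.41], [-3.16, 2.05], [-2.99, -0.16], [-3.1, 3.1]. Speed limits (rad/s): [2.79, 2.79, 3.14, 3.14, 3.14, 3.14].

### API

Orientations are given as a unit quaternion [x, y, z, w].
In Python, from bench import * gives the robot as it stands.
- The arm moves only by the tool drive_tool, never from a script. Its argument "plan" is a list that holds one entry, the list of rows, each a list of 5 numbers: the closure, from -1 (fully open) to 1 (shut), then the shift along the world's x, y, z in mm, then the turn about the world's z in degrees. A call has 1 to 20 rows; each row shifts and turns the commanded pose from where the row before left it; what a row does not reach is not made up. A row lasts 1/12 s, in which the tool goes at most 41.7 mm and 7.16 degrees, less where a joint would pass 70% of its speed; a pose out of reach is approached as far as the arm can. A call is refused whole if a number of a shift passes 41.7 or a number of a turn 7.16, either way. A call with a gripper value outside its range is refused whole. The fingers move at their own pace and stop on an object; the grip force is fixed at half the most. Time passes only in rows, so rows that do not move let the fingers close. It gives the time, the measured TCP pose, the force, the opening and the grip force at its end, in the units of the state.
- read_state(): the state, without advancing time (a new reading comes with each control period).
- get_image(name): name is "scene" or "top" or "wrist"; returns (picture, depth): 384x512x3 uint8, red, green, blue; 384x512 float32, mm along the optical axis (not along the pixel's ray), 0 where there is no reading.
- camera_model(name): a dict with "fx", "fy", "cx", "cy" (pixels), "R" (3x3) and "t" (3): a world point X has camera coordinates R X + t; the wrist camera has in their place "mount" (4x4, takes a point from camera to tool coordinates, whose origin is the TCP and whose axes are the flange's). Camera axes: x right, y down, z forward; pixel columns grow to the right and rows downward; lengths in mm; the calibration is good to about 2 mm. The wrist camera is an equidistant fisheye: a pixel r from the principal point sees the ray r / f radians off the axis. A picture is of the moment at which its call begins: read the wrist's pose just before it. camera_model takes no time and is no camera call.
- job_done(): hands the job in; it is judged then, once.
The state is a dict: "clock": time; "joints": joint angles; "joint_vel": joint speeds; "joint_efforts": joint torques, N m; "position": TCP position; "ee_rot": TCP orientation; "contact_force": force on the tool from outside, world axes, zero at the start; "wrist_torque": the same for the moment, N m; "gripper_width": finger opening in mm; "grasp_force": force on a finger pad.
Only numpy, scipy, OpenCV 4.12 (cv2) and the standard library are available. Lean on these libraries where they do the work, as an engineer would, in place of code of your own. Each camera call takes 0.05 s, during which the arm holds its last target. There are 200 camera calls.

## Working session

There is one attempt and no reset: what is moved stays moved. The work goes in short steps, Python scripts to look and compute and a tool call to move; the robot and the scene stay as the last step left them, time stands still between calls to the robot, and variables do not carry over. Pictures are saved under pics/ and viewed, at most 10 in all, crops included, and the job is handed in when it is done.

Besides the shell and the picture viewer there is one more tool, called after "Emit:" in YAML: its name, and indented under it one key for each argument. drive_tool: Moves the arm, as the interface text tells. Its arguments: {"type":"object","properties":{"plan":{"type":"array"}},"required":["plan"]}

```bash
mkdir -p pics; ls; python3 - <<'E'
from bench import *
import cv2,numpy as np
for n in("top","scene"):
    p,d=get_image(n); np.savez(f'{n}0.npz',p=p,d=d); cv2.imwrite(f'pics/{n}0.png',cv2.resize(p[:,:,::-1],None,fx=1.5,fy=1.5))
    m=camera_model(n); print(n,m)
print(read_state())
E
```

```text
pics
top {'fx': 458.44051170943226, 'fy': 458.44051170943226, 'cx': 259.1908274954094, 'cy': 191.41701022351097, 'R': array([[ 2.51299070e-02, -9.99679581e-01,  3.03685416e-03],
       [-9.93328693e-01, -2.53120299e-02, -1.12505150e-01],
       [ 1.12545970e-01, -1.89350423e-04, -9.93646501e-01]]), 't': array([  38.02485409,  605.18276608, 1026.75788565])}
scene {'fx': 488.53434831632245, 'fy': 488.53434831632245, 'cx': 251.30839917897396, 'cy': 196.45425497193318, 'R': array([[ 0.56982014,  0.82173332, -0.00770408],
       [ 0.65574655, -0.46032913, -0.59840918],
       [-0.49527918,  0.33593368, -0.80115361]]), 't': array([-364.70218384, -335.09366851, 1670.5942138 ])}
{'clock': 0.1, 'joints': array([-8.60415575e-01,  3.85469730e-01,  6.77589058e-03, -4.45815350e-04,
       -1.19396939e+00, -2.58593649e-01]), 'joint_vel': array([-0.00072707, -0.002477  ,  0.00422201,  0.00169299, -0.00047584,
       -0.00119642]), 'joint_efforts': array([-3.95075467e-04, -3.93319309e+01,  1.88928992e+01,  4.19798657e+00,
       -2.58171654e-03,  8.02255862e-08]), 'position': array([ 272.65416149, -561.82608313,  230.34058901]), 'ee_rot': array([-2.23897070e-01,  9.74612327e-01,  9.22522417e-04, -2.51411992e-04]), 'contact_force': array([0.80798055, 0.84564768, 0.21241802]), 'wrist_torque': array([ 0.01049781, -0.05095888,  0.03255751]), 'grasp_force': 0.0, 'gripper_width': 85.37160801020354}
```

View pics/top0.png

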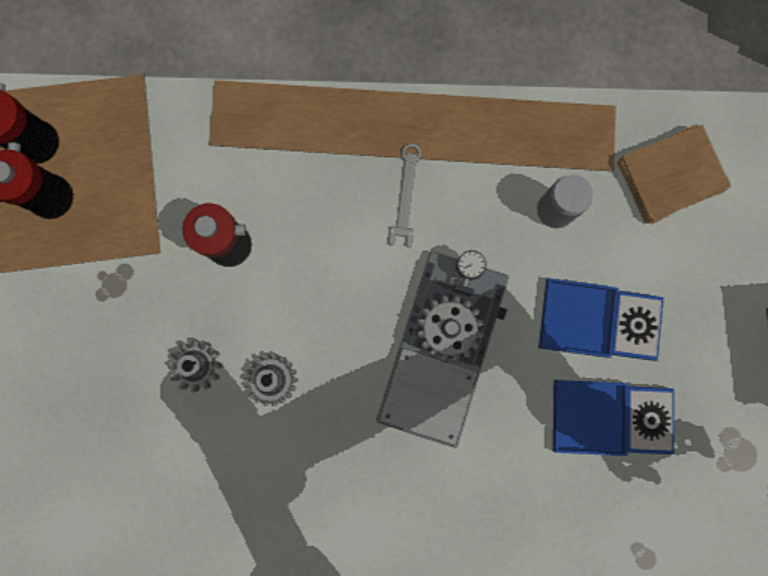

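View pics/scene0.png

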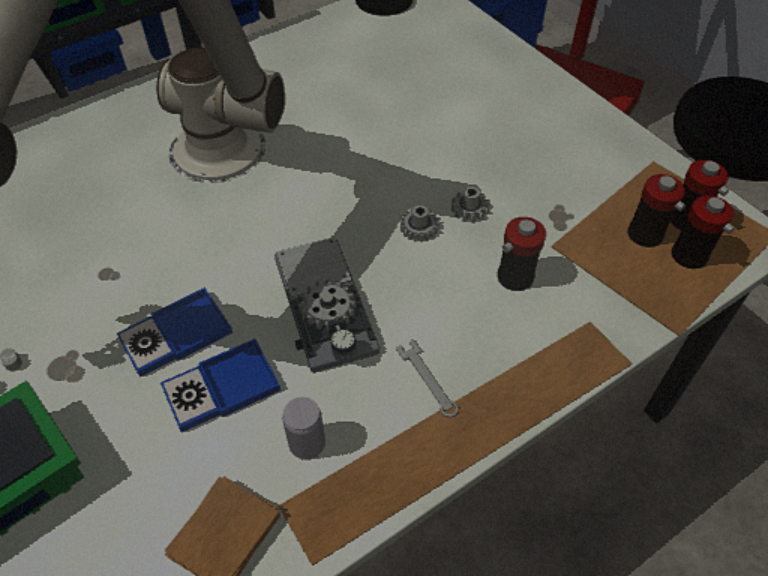

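The top view shows gears at about (193,365) and (268,379), with the tester's master at (450,327). The upper tray label (638,325) looks coarse and the lower one (652,421) fine. Next I measure these and enlarge the gears and labels.

```bash
cat > h.py <<'E'
from bench import *
import cv2,numpy as np
def ray(n,uv,z):
    m=camera_model(n); R,t=np.array(m['R']),np.array(m['t']); C=-R.T@t
    uv=np.atleast_2d(uv).astype(float)
    d=np.c_[(uv[:,0]-m['cx'])/m['fx'],(uv[:,1]-m['cy'])/m['fy'],np.ones(len(uv))]@R
    return C+d*((z-C[2])/d[:,2])[:,None]
def cloud(n,D):
    m=camera_model(n); R,t=np.array(m['R']),np.array(m['t'])
    v,u=np.mgrid[:384,:512]; P=np.stack([(u-m['cx'])/m['fx']*D,(v-m['cy'])/m['fy']*D,D],-1)
    return (P-t)@R
E
python3 - <<'E'
from h import *
f=np.load('top0.npz');p,d=f['p'],f['d'];W=cloud('top',d)
c1=cv2.resize(p[215:280,100:210,::-1],None,fx=7,fy=7,interpolation=cv2.INTER_CUBIC)[:,:770]
c2=cv2.resize(p[180:310,355:455,::-1],None,fx=3,fy=3)
cv2.imwrite('pics/c1.png',c1)
def pr(n,uv):print(n,W[uv[1],uv[0]].round(1))
for n,uv in dict(table=(200,300),g1=(129,244),g2=(179,253),master=(300,218),plate=(285,255),trayC=(385,212),trayF=(390,278),ram=(136,150)).items():pr(n,uv)
# hubs
for n,(u,v) in dict(g1=(129,244),g2=(179,253)).items():
    S=W[v-25:v+26,u-25:u+26]; ok=d[v-25:v+26,u-25:u+26]>0
    q=S[ok&(S[...,2]>44)&(S[...,2]<60)]
    mask=(ok&(S[...,2]>44)).astype(np.uint8); cs=max(cv2.findContours(mask,0,1)[0],key=cv2.contourArea)
    (cx,cy),r=cv2.minEnclosingCircle(cs); print(n,'hub',len(q),q.mean(0).round(1),'circ',ray('top',[cx+u-25,cy+v-25],50).round(1),r*2/458*980)
    q=S[ok&(S[...,2]>8)&(S[...,2]<26)];print(' face',q.mean(0).round(1),np.ptp(q[:,:2],axis=0))
# master face
b=np.zeros_like(d,bool);b[160:300,250:345]=1
m=(b&(np.abs(W[...,2]-48)<5)&(d>0)).astype(np.uint8)
cs=max(cv2.findContours(m,0,1)[0],key=cv2.contourArea);c,r=cv2.minEnclosingCircle(cs);print('master',ray('top',c,48),r*2*980/458)
# tester outline
m=(b&(W[...,2]>13)&(d>0)).astype(np.uint8);m=cv2.morphologyEx(m,cv2.MORPH_OPEN,np.ones((3,3)))
cs=max(cv2.findContours(m,0,1)[0],key=cv2.contourArea)
print('n',len(cs))
rr=cv2.minAreaRect(W[m>0][:,:2].astype(np.float32));print('base',rr,cv2.boxPoints(rr))
m2=b&(np.abs(W[...,2]-30)<4)&(d>0)
hsv=cv2.cvtColor(p,cv2.COLOR_RGB2HSV)
bl=cv2.inRange(hsv,(105,120,40),(130,255,255))
n,l,st,ce=cv2.connectedComponentsWithStats(bl)
for i in range(1,n):
    if st[i,4]>150:
        rr=cv2.minAreaRect(W[(l==i)&(d>0)][:,:2].astype(np.float32)); print('blue',st[i],rr)
wl=cv2.inRange(hsv,(0,0,150),(180,60,255));wl[:,:355]=0;wl[:,455:]=0;wl[:180]=0;wl[310:]=0
n,l,st,ce=cv2.connectedComponentsWithStats(wl)
for i in range(1,n):
    if st[i,4]>60: print('white',st[i],cv2.minAreaRect(W[(l==i)&(d>0)][:,:2].astype(np.float32)))
E
```

```text
table [350.4 184.5   0.7]
g1 [475.8 343.   49.7]
g2 [458.6 229.7  49.9]
master [543.4 -39.6  61.3]
plate [459.7  -9.3  30.9]
trayC [ 566.  -246.3    2.8]
trayF [ 411.7 -258.1   -0.5]
ram [670.9 311.4 150.7]
g1 hub 175 [476.7 351.4  48.8] circ [[476.3 351.   50. ]] 32.47074073058549
 face [476.6 348.7  16.9] [76.22105801 80.38242987]
g2 hub 181 [458.2 232.7  49. ] circ [[458.2 232.8  50. ]] 32.67094324769932
 face [458.1 231.2  16.9] [78.92999447 78.91035568]
master [[542.44847792 -41.63304632  48.        ]] 97.8522661367358
n 356
base ((518.0135498046875, -40.57933044433594), (141.6597137451172, 291.6136169433594), 73.56109619140625) [[ 358.12268   -67.25153 ]
 [ 637.8158   -149.7761  ]
 [ 677.9044    -13.907127]
 [ 398.2113     68.61743 ]]
blue [ 359  186   83   54 2404] ((562.6673583984375, -279.95501708984375), (181.37123107910156, 110.31201934814453), 83.63098907470703)
blue [ 369  253   80   51 2506] ((412.1782531738281, -296.8227844238281), (179.9019317626953, 110.07972717285156), 88.8953628540039)
white [ 355  180  100   34 1085] ((605.0714111328125, -295.0960998535156), (80.04647827148438, 239.1479949951172), 1.370741605758667)
white [413 197  27  20 242] ((580.258544921875, -337.4629821777344), (61.30331039428711, 38.95716857910156), 83.83391571044922)
white [411 217  27  20 237] ((532.8076171875, -332.5480651855469), (61.581275939941406, 38.608341217041016), 83.56591033935547)
white [374 235  67  17 235] ((492.38604736328125, -299.3400573730469), (155.862548828125, 36.993614196777344), 89.48518371582031)
white [421 261  27  14 218] ((440.5984802246094, -352.7940673828125), (60.07036209106445, 27.551572799682617), 87.0969467163086)
white [355 278  48  32 478] ((373.9588317871094, -231.70895385742188), (112.16647338867188, 71.24437713623047), 89.99728393554688)
```

View pics/c1.png

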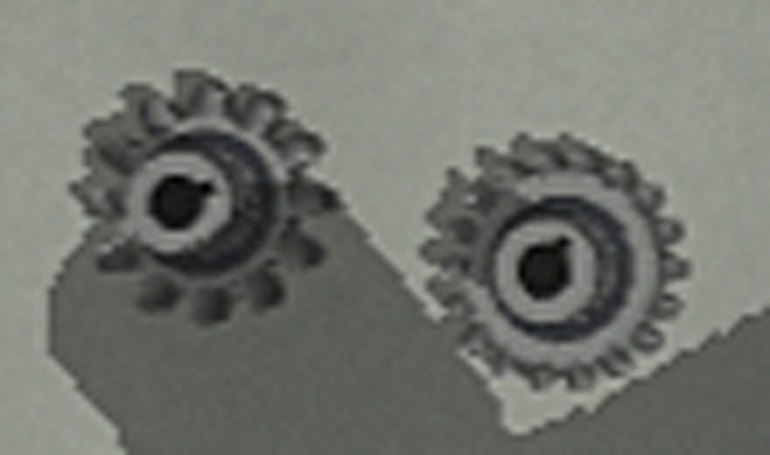

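Left gear has 12 coarse teeth and sits near (476,350.5). The right one has 18 fine teeth and sits near (458,232). Both hub tops measure about 49–50 mm high, as they should. I'll refine the tester and tray poses and start moving over.

```bash
python3 - <<'E'
from h import *
f=np.load('top0.npz');p,d=f['p'],f['d'];W=cloud('top',d)
# tester left base edge: first pixel with z>13 per row
E=[]
for v in range(190,275):
    u=np.where((W[v,240:330,2]>13)&(d[v,240:330]>0))[0]
    if len(u): E.append((240+u[0],v))
P=ray('top',E,22)[:,:2]
l=cv2.fitLine(P.astype(np.float32),cv2.DIST_HUBER,0,.01,.01).ravel();res=(P-l[2:])@[-l[1],l[0]]
print('edge',l,np.degrees(np.arctan2(l[1],l[0])),np.abs(res).mean())
nrm=np.array([-l[1],l[0]])*np.sign(l[0]);print('edge offset from master (exp 65)',(l[2:]-[542.4,-41.6])@nrm)
# hole circle/nut of master at 59: pts z>54 
m=np.zeros_like(d,bool);m[195:240,275:325]=1
q=W[m&(W[...,2]>53)&(W[...,2]<66)];print('nut',len(q),q.mean(0),np.ptp(q,axis=0))
for n,b in dict(C=(355,180,445,242),F=(362,250,455,307)).items():
    m=np.zeros_like(d,bool);m[b[1]:b[3],b[0]:b[2]]=1;m&=(W[...,2]>14)&(W[...,2]<28)&(d>0)
    rr=cv2.minAreaRect(W[m][:,:2].astype(np.float32));print(n,m.sum(),rr,cv2.boxPoints(rr).round(0).tolist())
E
```

```text
edge [ 9.5905894e-01 -2.8320658e-01  5.1130652e+02  3.4124615e+01] -16.451675 0.5463029207336269
edge offset from master (exp 65) 63.8184901473573
nut 78 [546.17096267 -42.33803145  61.09922638] [82.40242623 63.48111952 12.54644548]
C 1660 ((562.5123291015625, -281.3442077636719), (183.9311065673828, 110.31201934814453), 83.63099670410156) [[497.0, -367.0], [607.0, -379.0], [628.0, -196.0], [518.0, -184.0]]
F 1737 ((412.1333312988281, -298.42608642578125), (182.97854614257812, 110.27581787109375), 88.81147003173828) [[355.0, -389.0], [465.0, -391.0], [469.0, -208.0], [359.0, -206.0]]
```

Emit:
drive_tool:
  plan:
    - [[-1,9,40,0,0],[-1,9,40,0,0],[-1,9,40,0,0],[-1,9,40,0,0],[-1,9,40,0,0],[-1,9,40,0,0],[-1,9,40,0,0],[-1,9,40,0,0],[-1,9,40,0,0],[-1,9,40,0,0],[-1,9,40,0,0],[-1,9,40,0,0],[-1,9,40,0,0],[-1,9,40,0,0],[-1,9,40,0,0],[-1,9,40,0,0],[-1,9,40,0,0],[-1,9,40,0,0],[-1,9,40,0,0],[-1,9,40,0,0]]

```text
clock: 1.77
position: [452.5, 239.7, 231.0]
ee_rot: [-0.224, 0.975, -0.0, -0.0]
contact_force: [1.2, 0.1, 0.7]
gripper_width: 85.6
grasp_force: 0.0
```

Emit:
drive_tool:
  plan:
    - [[-1,6,28,-20,0],[-1,6,28,-20,0],[-1,6,28,-20,0],[-1,6,27,-20,0],[-1,0,0,0,0],[-1,0,0,0,0]]

```text
clock: 2.27
position: [476.1, 348.9, 148.8]
ee_rot: [-0.225, 0.974, -0.001, -0.002]
contact_force: [-0.6, 0.6, 0.3]
gripper_width: 85.3
grasp_force: 0.0
```

```bash
python3 - <<'E'
from h import *
s=read_state();p,d=get_image('wrist');m=camera_model('wrist');print(s['position'],s['ee_rot'],s['joints'],m)
np.savez('w1.npz',p=p,d=d,pos=s['position'],q=s['ee_rot'])
cv2.imwrite('pics/w1.png',p[:,:,::-1])
E
```

```text
[476.05459474 348.94988081 148.7857188 ] [-0.22457772  0.97445287 -0.0014948  -0.00205502] [ 9.06552921e-01  3.98651285e-01 -1.91369320e-01 -3.11792257e-04
 -9.85851432e-01 -2.02415561e+00] {'fx': 297.3186396354542, 'fy': 297.3186396354542, 'cx': 258.6561817504833, 'cy': 188.7362681137033, 'mount': array([[-5.78105672e-04, -9.48907048e-01, -3.15555193e-01,
         8.11926111e+01],
       [ 9.99999829e-01, -5.20170889e-04, -2.67819234e-04,
         9.45852464e-01],
       [ 8.99929332e-05, -3.15555294e-01,  9.48907187e-01,
        -1.42116128e+02],
       [ 0.00000000e+00,  0.00000000e+00,  0.00000000e+00,
         1.00000000e+00]])}
```

View pics/w1.png

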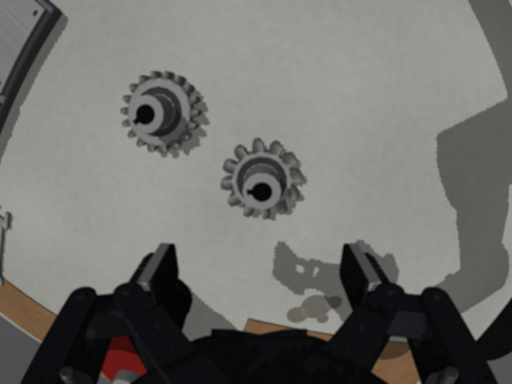

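Wrist view: the coarse gear is under the tool with its hub bore near (262,190), and the fine gear's bore is near (145,114). I'll ray-cast both bores at z=50.

```bash
cat >> h.py <<'E'
from scipy.spatial.transform import Rotation as Ro
def wray(uv,z,pos,q):
    m=camera_model('wrist');M=np.array(m['mount']);uv=np.atleast_2d(uv).astype(float)
    a=np.c_[(uv[:,0]-m['cx'])/m['fx'],(uv[:,1]-m['cy'])/m['fy']];r=np.linalg.norm(a,axis=1)[:,None]
    d=np.c_[a/np.maximum(r,1e-9)*np.sin(r),np.cos(r)]
    R=Ro.from_quat(q).as_matrix();d=d@(R@M[:3,:3]).T;C=R@M[:3,3]+pos
    return C+d*((z-C[2])/d[:,2])[:,None]
def bore(p,u,v,s=18):
    g=cv2.cvtColor(p,cv2.COLOR_RGB2GRAY)[v-s:v+s,u-s:u+s];b=(g<45).astype(np.uint8)
    n,l,st,ce=cv2.connectedComponentsWithStats(b)
    i=1+np.argmin(np.linalg.norm(ce[1:]-s,axis=1)+100*(st[1:,4]<30));
    cs=cv2.findContours((l==i).astype(np.uint8),0,1)[0][0]
    return ce[i]+[u-s,v-s],st[i,4],b
E
python3 - <<'E'
from h import *
f=np.load('w1.npz');p=f['p']
for n,(u,v) in dict(C=(262,191),F=(145,115)).items():
    c,a,b=bore(p,u,v);print(n,c,a,wray(c,50,f['pos'],f['q']).round(1))
    # hub annulus: brighter disk fill
    g=cv2.cvtColor(p,cv2.COLOR_RGB2GRAY)[v-25:v+25,u-25:u+25]
    h=cv2.HoughCircles(cv2.medianBlur(cv2.resize(g,None,fx=4,fy=4),5),cv2.HOUGH_GRADIENT,1,40,param1=80,param2=15,minRadius=55,maxRadius=95)
    if h is not None:
        for x in h[0][:2]: cc=(x[:2]+.5)/4-.5+[u-25,v-25]; print('  hough',cc,x[2]/4,wray(cc,50,f['pos'],f['q']).round(1))
E
```

```text
C [260.63986014 191.56993007] 286 [[475.9 351.5  50. ]]
  hough [263.5  187.25] 13.85 [[471.4 352.   50. ]]
F [144.43589744 114.3992674 ] 273 [[457.2 233.2  50. ]]
  hough [144.75 112.5 ] 18.2 [[455.6 232.8  50. ]]
```

Emit:
drive_tool:
  plan:
    - [[-1,0.2,2.1,-35,0],[-1,0,0,-35,0],[-1,0,0,-30,0],[-1,0,0,-20,0],[-1,0,0,-5,0],[-1,0,0,0,0],[-1,0,0,0,0]]

```text
clock: 2.9
position: [478.1, 351.2, 28.2]
ee_rot: [-0.224, 0.975, 0.001, 0.001]
contact_force: [-0.8, 0.2, 0.7]
gripper_width: 85.7
grasp_force: 0.0
```

Emit:
drive_tool:
  plan:
    - [[-1,-1,0,-5,0],[-1,0,0,0,0],[-1,0,0,0,0]]

```text
clock: 3.15
position: [476.4, 351.2, 22.4]
ee_rot: [-0.224, 0.975, 0.001, 0.001]
contact_force: [-0.7, -0.2, -0.2]
gripper_width: 85.0
grasp_force: 0.0
```

```bash
python3 - <<'E'
from h import *
for i in range(6):
    s=read_state();print(s['clock'],s['position'].round(2),s['contact_force'].round(2)); get_image('wrist')
E
```

```text
3.15 [476.39 351.18  22.44] [-0.66 -0.17 -0.19]
3.2 [476.36 351.22  22.29] [0.08 0.37 0.24]
3.25 [476.33 351.21  22.13] [-0.11 -0.61  0.31]
3.3 [476.31 351.14  21.97] [-0.28  0.09  0.52]
3.35 [476.21 351.09  21.78] [ 0.46  1.48 -0.61]
3.4 [476.17 350.99  21.62] [-0.02  0.35  0.58]
```

Emit:
drive_tool:
  plan:
    - [[1,0,0,0,0],[1,0,0,0,0],[1,0,0,0,0],[1,0,0,0,0],[1,0,0,0,0],[1,0,0,0,0],[1,0,0,0,0],[1,0,0,0,0],[1,0,0,0,0],[1,0,0,0,0]]

```text
clock: 4.28
position: [476.1, 351.1, 21.6]
ee_rot: [-0.224, 0.975, 0.0, 0.0]
contact_force: [-1.7, 1.4, 2.1]
gripper_width: 32.5
grasp_force: 60.0
```

Emit:
drive_tool:
  plan:
    - [[1,0,0,15,0],[1,0,0,30,0],[1,0,0,35,0],[1,-2.2,-20,20,0],[1,-4.4,-40,0,0],[1,-4.4,-40,0,0],[1,-4.4,-40,0,0],[1,-4.4,-40,0,0],[1,-4.4,-40,0,0],[1,-4.4,-40,0,0],[1,-4.4,-40,0,0],[1,-4.4,-40,0,0],[1,-2,-21.5,0,0],[1,0,0,0,0],[1,0,0,0,0],[1,0,0,0,0],[1,0,0,0,0]]

```text
clock: 5.7
position: [436.4, -10.2, 120.7]
ee_rot: [-0.224, 0.975, 0.0, -0.001]
contact_force: [-0.3, 0.8, -6.4]
gripper_width: 32.3
grasp_force: 61.4
```

```bash
python3 - <<'E'
from h import *
F=[]
for i in range(8):
    s=read_state();F.append(s['contact_force']); p,d=get_image('wrist' if i==0 else 'top')
    if i==0: np.savez('w2.npz',p=p,d=d,pos=s['position'],q=s['ee_rot']);cv2.imwrite('pics/w2.png',p[:,:,::-1])
print(s['position'].round(2),s['joints'].round(2),np.mean(F,0).round(2),np.std(F,0).round(2))
np.savez('top1.npz',p=p,d=d);cv2.imwrite('pics/t1.png',cv2.resize(p[150:310,230:350,::-1],None,fx=3.7,fy=3.7))
E
```

```text
[436.71 -10.22 121.27] [ 0.35  0.19 -0.59 -0.   -0.79 -1.47] [-0.15  0.28 -6.53] [0.48 0.27 0.53]
```

View pics/w2.png

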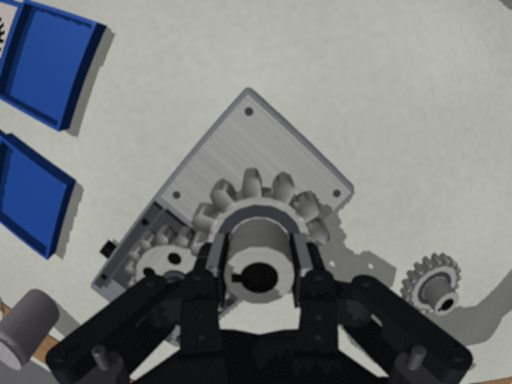

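Emit:
drive_tool:
  plan:
    - [[1,0,0,-20,0],[1,0,0,-25,0],[1,0,0,-15,0],[1,0,0,-6,0],[1,0,0,0,0],[1,4.8,-1.42,0,0],[1,4.8,-1.42,0,0],[1,0,0,0,0],[1,0,0,0,0],[1,0,0,0,0],[1,0,0,0,0]]

```text
clock: 7.02
position: [446.2, -13.5, 55.6]
ee_rot: [-0.224, 0.975, 0.0, 0.0]
contact_force: [0.3, 0.3, -6.5]
gripper_width: 32.4
grasp_force: 61.3
```

```bash
cat > st.py <<'E'
from h import *
import sys
dr=np.array([.959,-.2832]);F=[];T=[];M=np.array([542.4,-41.6])
for i in range(int(sys.argv[1]) if len(sys.argv)>1 else 6):
    s=read_state();F.append(s['contact_force']);T.append(s['wrist_torque']);get_image('top')
F=np.mean(F,0);r=s['position'][:2]-M
print('clk',s['clock'],'pos',s['position'].round(2),'along',(r@dr).round(2),'lat',(r@[-dr[1],dr[0]]).round(2),'dist',np.linalg.norm(r).round(2),'Falong',(F[:2]@dr).round(2),'Flat',(F[:2]@[-dr[1],dr[0]]).round(2),'Fz',F[2].round(2),'Tz',np.mean(T,0).round(3),'w',s['gripper_width'].round(1))
E
python3 st.py; python3 - <<'E'
from h import *
f=np.load('w2.npz')
c,a,b=bore(f['p'],260,278,20);P=wray(c,121+28.4,f['pos'],f['q'])[0];print(c,a,(P-f['pos']).round(2),(Ro.from_quat(f['q']).inv().apply(P-f['pos'])).round(2))
E
```

```text
[258.46091015 277.50525088] 857 [-0.56  0.6  28.68] [  0.28   0.8  -28.68]Traceback (most recent call last):
  File "st.py", line 7, in <module>
    print('clk',s['clock'],'pos',s['position'].round(2),'along',(r@dr).round(2),'lat',(r@[-dr[1],dr[0]]).round(2),'dist',np.linalg.norm(r).round(2),'Falong',(F[:2]@dr).round(2),'Flat',(F[:2]@[-dr[1],dr[0]]).round(2),'Fz',F[2].round(2),'Tz',np.mean(T,0).round(3),'w',s['gripper_width'].round(1))
                                                                                                                                                                                                                                                                          ^^^^^^^^^^^^^^^^^^^^^^^^
AttributeError: 'float' object has no attribute 'round'
```

Emit:
drive_tool:
  plan:
    - [[1,4.8,-1.42,0,0],[1,0,0,0,0],[1,0,0,0,0],[1,0,0,0,0]]

```text
clock: 7.65
position: [451.1, -15.0, 55.2]
ee_rot: [-0.224, 0.975, 0.0, -0.0]
contact_force: [0.8, 0.5, -7.7]
gripper_width: 32.5
grasp_force: 61.3
```

```bash
sed -i "s/s\['gripper_width'\].round(1)/s['gripper_width']/" st.py; python3 st.py
```

```text
clk 7.9 pos [450.99 -14.92  55.29] along -95.22 lat -0.3 dist 95.23 Falong -0.03 Flat 0.28 Fz -6.69 Tz [ 0.002  0.01  -0.003] w 32.29299630327871
```

Emit:
drive_tool:
  plan:
    - [[1,1.9,-0.57,0,0],[1,0,0,0,0],[1,0,0,0,0],[1,0,0,0,0]]

```text
clock: 8.28
position: [453.0, -15.5, 55.3]
ee_rot: [-0.224, 0.975, 0.0, -0.0]
contact_force: [0.6, 0.1, -6.8]
gripper_width: 32.4
grasp_force: 61.3
```

```bash
cd .;python3 st.py
```

```text
clk 8.5333 pos [452.97 -15.48  55.33] along -93.16 lat -0.28 dist 93.17 Falong 0.28 Flat 0.19 Fz -6.38 Tz [0.018 0.011 0.011] w 32.533957012680105
```

Emit:
drive_tool:
  plan:
    - [[1,1.9,-0.57,0,0],[1,0,0,0,0],[1,0,0,0,0]]

```text
clock: 8.83
position: [454.6, -16.2, 55.2]
ee_rot: [-0.224, 0.975, 0.0, -0.0]
contact_force: [-1.2, 0.3, -5.5]
gripper_width: 32.4
grasp_force: 61.3
```

```bash
cd .;python3 st.py
```

```text
clk 9.0833 pos [454.62 -16.15  55.22] along -91.39 lat -0.45 dist 91.4 Falong -1.04 Flat -0.29 Fz -6.4 Tz [0.058 0.317 0.001] w 32.33182616912167
```

Emit:
drive_tool:
  plan:
    - [[1,1,-0.28,0,0],[1,0,0,0,0],[1,0,0,0,0]]

```text
clock: 9.38
position: [455.2, -16.4, 55.1]
ee_rot: [-0.224, 0.975, 0.0, -0.001]
contact_force: [-2.9, 1.4, -5.5]
gripper_width: 32.3
grasp_force: 61.3
```

```bash
cd .;python3 st.py
```

```text
clk 9.6333 pos [455.41 -16.45  55.18] along -90.54 lat -0.51 dist 90.55 Falong -3.36 Flat 0.09 Fz -5.65 Tz [ 0.313  0.973 -0.021] w 32.30407998044222
```

Emit:
drive_tool:
  plan:
    - [[1,0,0,0,4],[1,0,0,0,4],[1,0,0,0,0],[1,0,0,0,0]]

```text
clock: 10.02
position: [455.5, -16.4, 55.0]
ee_rot: [-0.29, 0.957, 0.0, -0.0]
contact_force: [-3.3, 0.5, -8.1]
gripper_width: 32.6
grasp_force: 61.2
```

```bash
cd .;python3 st.py
```

```text
clk 10.2667 pos [455.68 -16.34  55.15] along -90.32 lat -0.33 dist 90.33 Falong -3.13 Flat 0.16 Fz -7.79 Tz [0.419 1.036 0.019] w 32.46757304513574
```

Emit:
drive_tool:
  plan:
    - [[1,0,0,0,4],[1,0,0,0,4],[1,0,0,0,0],[1,0,0,0,0]]

```text
clock: 10.65
position: [457.7, -16.0, 56.0]
ee_rot: [-0.357, 0.934, -0.0, 0.002]
contact_force: [0.5, 0.2, -7.4]
gripper_width: 32.3
grasp_force: 61.3
```

```bash
cd .;python3 st.py
```

```text
clk 10.9 pos [456.22 -16.32  55.43] along -89.81 lat -0.16 dist 89.82 Falong 0.27 Flat -0.08 Fz -6.49 Tz [0.02  0.03  0.013] w 32.170193177540824
```

Force dropped to zero, so the gear has found a tooth gap. I'll advance in small steps.

Emit:
drive_tool:
  plan:
    - [[1,1.9,-0.57,0,0],[1,0,0,0,0],[1,0,0,0,0]]

```text
clock: 11.2
position: [458.0, -16.9, 55.3]
ee_rot: [-0.357, 0.934, -0.0, 0.0]
contact_force: [-0.3, -0.0, -6.8]
gripper_width: 32.4
grasp_force: 61.3
```

```bash
cd .;python3 st.py
```

```text
clk 11.45 pos [457.75 -16.89  55.31] along -88.18 lat -0.28 dist 88.18 Falong 0.37 Flat 0.01 Fz -6.59 Tz [-0.001 -0.015 -0.006] w 32.421463241049096
```

Emit:
drive_tool:
  plan:
    - [[1,1.4,-0.42,0,0],[1,0,0,0,0],[1,0,0,0,0]]

```text
clock: 11.75
position: [459.4, -17.3, 55.4]
ee_rot: [-0.357, 0.934, -0.0, 0.0]
contact_force: [-0.6, -0.5, -7.6]
gripper_width: 32.1
grasp_force: 61.3
```

```bash
cd .;python3 st.py
```

```text
clk 12.0 pos [459.12 -17.37  55.28] along -86.73 lat -0.35 dist 86.73 Falong 0.04 Flat -0.05 Fz -6.52 Tz [-0.012  0.01   0.006] w 32.389793598008644
```

Emit:
drive_tool:
  plan:
    - [[1,1.4,-0.42,0,0],[1,0,0,0,0],[1,0,0,0,0]]

```text
clock: 12.3
position: [460.7, -17.8, 55.3]
ee_rot: [-0.357, 0.934, -0.0, 0.0]
contact_force: [0.4, 0.3, -6.2]
gripper_width: 32.2
grasp_force: 61.3
```

```bash
cd .;python3 st.py
```

```text
clk 12.55 pos [460.59 -17.74  55.33] along -85.21 lat -0.28 dist 85.22 Falong 0.03 Flat 0.39 Fz -6.7 Tz [ 0.028 -0.003 -0.011] w 32.25950787205047
```

Emit:
drive_tool:
  plan:
    - [[1,1,-0.28,0,0],[1,0,0,0,0],[1,0,0,0,0]]

```text
clock: 12.85
position: [461.3, -18.2, 55.2]
ee_rot: [-0.357, 0.934, 0.0, -0.0]
contact_force: [-1.5, -1.1, -5.9]
gripper_width: 32.1
grasp_force: 61.3
```

```bash
cd .;python3 st.py
```

```text
clk 13.1 pos [461.29 -18.17  55.23] along -84.42 lat -0.5 dist 84.42 Falong -0.81 Flat -0.73 Fz -6.49 Tz [-0.204  0.265 -0.04 ] w 32.38786552397425
```

Emit:
drive_tool:
  plan:
    - [[1,1,-0.28,0,0],[1,0,0,0,0],[1,0,0,0,0]]

```text
clock: 13.4
position: [461.8, -18.5, 55.1]
ee_rot: [-0.357, 0.934, 0.0, -0.001]
contact_force: [-1.7, -0.6, -5.5]
gripper_width: 32.5
grasp_force: 61.3
```

```bash
cd .;python3 st.py
```

```text
clk 13.65 pos [461.88 -18.5   55.11] along -83.76 lat -0.65 dist 83.76 Falong -2.41 Flat -1.62 Fz -5.62 Tz [-0.183  0.949 -0.048] w 32.487691534170544
```

Emit:
drive_tool:
  plan:
    - [[1,1,-0.28,0,0],[1,0,0,0,0],[1,0,0,0,0]]

```text
clock: 13.95
position: [463.1, -18.8, 55.1]
ee_rot: [-0.357, 0.934, 0.0, -0.001]
contact_force: [-4.2, -1.2, -5.6]
gripper_width: 32.6
grasp_force: 61.3
```

```bash
cd .;python3 st.py
```

```text
clk 14.2 pos [463.11 -18.78  55.12] along -82.5 lat -0.57 dist 82.51 Falong -3.52 Flat -2.32 Fz -5.96 Tz [-0.442  1.289 -0.087] w 32.36709739486229
```

Emit:
drive_tool:
  plan:
    - [[1,1.3,-0.38,0,0],[1,0,0,0,0],[1,0,0,0,0],[1,0,0,0,0]]

```text
clock: 14.58
position: [464.4, -19.1, 55.2]
ee_rot: [-0.357, 0.934, 0.0, -0.001]
contact_force: [-5.5, -1.5, -6.0]
gripper_width: 32.5
grasp_force: 61.3
```

```bash
cd .;python3 st.py
```

```text
clk 14.8333 pos [464.34 -19.12  55.16] along -81.23 lat -0.54 dist 81.23 Falong -4.56 Flat -2.98 Fz -5.63 Tz [-0.475  1.495 -0.08 ] w 32.53538801634651
```

Emit:
drive_tool:
  plan:
    - [[1,0,0,0,3],[1,0,0,0,3],[1,0,0,0,4],[1,0,0,0,0],[1,0,0,0,0]]

```text
clock: 15.3
position: [463.7, -19.6, 55.1]
ee_rot: [-0.437, 0.899, 0.0, -0.001]
contact_force: [-6.3, -2.6, -4.2]
gripper_width: 32.8
grasp_force: 61.4
```

```bash
cd .;python3 st.py
```

```text
clk 15.55 pos [463.68 -19.54  55.09] along -81.74 lat -1.14 dist 81.75 Falong -4.79 Flat -4.62 Fz -4.84 Tz [-0.907  1.679 -0.171] w 32.45385940868729
```

Emit:
drive_tool:
  plan:
    - [[1,0,0,0,4],[1,0,0,0,4],[1,0,0,0,4],[1,0,0,0,4],[1,0,0,0,4],[1,0,0,0,0],[1,0,0,0,0]]

```text
clock: 16.18
position: [463.9, -19.4, 55.0]
ee_rot: [-0.587, 0.81, 0.0, -0.001]
contact_force: [-5.3, -2.4, -6.5]
gripper_width: 32.7
grasp_force: 61.4
```

```bash
cd .;python3 st.py
```

```text
clk 16.4333 pos [463.86 -19.42  55.01] along -81.61 lat -0.97 dist 81.62 Falong -4.42 Flat -3.87 Fz -5.99 Tz [-0.803  1.549 -0.137] w 32.41717310078513
```

Emit:
drive_tool:
  plan:
    - [[1,0,0,0,4],[1,0,0,0,4],[1,0,0,0,4],[1,0,0,0,4],[1,0,0,0,4],[1,0,0,0,0],[1,0,0,0,0]]

```text
clock: 17.07
position: [463.6, -19.5, 55.0]
ee_rot: [0.718, -0.696, -0.001, 0.001]
contact_force: [-4.6, -2.4, -5.9]
gripper_width: 32.6
grasp_force: 61.3
```

```bash
cd .;python3 st.py; python3 - <<'E'
from h import *
s=read_state();p,d=get_image('wrist');np.savez('w3.npz',p=p,d=d,pos=s['position'],q=s['ee_rot']);cv2.imwrite('pics/w3.png',p[:,:,::-1])
E
```

```text
clk 17.3167 pos [463.6  -19.53  55.  ] along -81.82 lat -1.15 dist 81.83 Falong -4.29 Flat -4.14 Fz -5.48 Tz [-0.833  1.672 -0.134] w 32.1640507823949
```

View pics/w3.png

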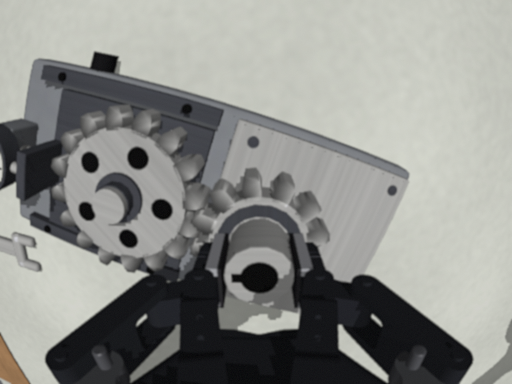

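The wrist view shows the coarse gear meshed with the master at about (205,200). The keyway is still on the left at (240,278), so there is no slip in the grip. I'll roll another 24° for margin.

Emit:
drive_tool:
  plan:
    - [[1,0,0,0,4],[1,0,0,0,4],[1,0,0,0,4],[1,0,0,0,4],[1,0,0,0,4],[1,0,0,0,4],[1,0,0,0,0],[1,0,0,0,0],[1,0,0,0,0]]

```text
clock: 18.17
position: [463.6, -19.5, 55.0]
ee_rot: [0.847, -0.531, -0.001, 0.001]
contact_force: [-7.1, -2.5, -6.6]
gripper_width: 32.5
grasp_force: 61.4
```

```bash
cd .;python3 st.py; python3 - <<'E'
from h import *
# master turn from its holes: top views before / now, angle of dark holes about axis at z 48
for n in('top1',None):
    if n: p=np.load(n+'.npz')['p']
    else: p,_=get_image('top')
    m=camera_model('top');R,t=np.array(m['R']),np.array(m['t'])
    g=cv2.cvtColor(p,cv2.COLOR_RGB2GRAY);v,u=np.mgrid[195:245,270:330]
    W=ray('top',np.c_[u.ravel(),v.ravel()],48)[:,:2];r=W-[544,-42];rr=np.hypot(*r.T);k=(rr>22)&(rr<38)&(g[195:245,270:330].ravel()<70)
    a=np.degrees(np.arctan2(r[k,1],r[k,0]))
    print(n,k.sum(),'5-fold phase deg',np.degrees(np.angle(np.exp(5j*np.radians(a)).mean()))/5,abs(np.exp(5j*np.radians(a)).mean()))
E
```

```text
clk 18.4167 pos [463.61 -19.55  55.  ] along -81.81 lat -1.16 dist 81.82 Falong -4.78 Flat -4.23 Fz -5.36 Tz [-0.902  1.679 -0.173] w 32.70161638546711
top1 105 5-fold phase deg -13.94603848020559 0.8229819812088017
None 189 5-fold phase deg 4.016950119830011 0.4306115071988146
```

The master's hole pattern has moved by −54° (5-fold phase), which matches the expected −55.5°, or 0.94 rad. The proof is done, so I retract and carry the gear to the coarse tray.

Emit:
drive_tool:
  plan:
    - [[1,-3,0.9,0,0],[1,-8,2.4,0,0],[1,-10,3,0,0],[1,-9,2.7,0,0],[1,0,0,15,0],[1,0,0,30,0],[1,0,0,27,0],[1,8,-15,0,0],[1,16,-29,0,0],[1,16,-29,0,0],[1,16,-29,0,0],[1,16,-29,0,0],[1,16,-29,0,0],[1,16,-29,0,0],[1,16,-29,0,0],[1,12,-17,0,0],[1,0,0,0,0],[1,0,0,0,0],[1,0,0,0,0]]

```text
clock: 20.1
position: [566.3, -244.0, 126.7]
ee_rot: [0.848, -0.531, -0.001, -0.0]
contact_force: [-0.6, 0.3, -6.7]
gripper_width: 32.4
grasp_force: 62.0
```

```bash
cd .;python3 - <<'E'
from h import *
s=read_state();print(s['position'].round(1),s['joints'].round(2),s['contact_force'].round(1),s['gripper_width'])
p,d=get_image('wrist');np.savez('w4.npz',p=p,d=d,pos=s['position'],q=s['ee_rot']);cv2.imwrite('pics/w4.png',p[:,:,::-1])
f=np.load('top0.npz');W=cloud('top',f['d']);k=np.zeros((384,512),bool);k[105:160,350:405]=1
q=W[k&(W[...,2]>100)];print('can',q.mean(0))
E
```

```text
[ 566.3 -244.   126.7] [-0.15  0.46 -0.15 -0.   -0.96  0.6 ] [-0.6  0.3 -6.7] 32.389064154821675
can [ 733.25361585 -204.41727952  132.73896209]
```

View pics/w4.png

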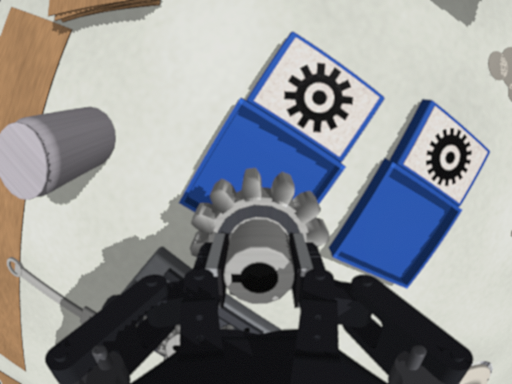

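The label under the held gear, at (319,97), has 12 coarse teeth. The other, at (449,157), has 18 fine teeth. I'll check the pocket centres by casting the rim corners at z=20.

```bash
cd .;python3 - <<'E'
from h import *
f=np.load('w4.npz')
a=wray([(243,101),(345,165),(182,202)],20,f['pos'],f['q']);print(a.round(1),'C centre',((a[1]+a[2])/2).round(1),np.linalg.norm(a[0]-a[1]),np.linalg.norm(a[0]-a[2]))
b=wray([(390,161),(462,208),(408,286),(330,253)],20,f['pos'],f['q']);print(b.round(1),'F centre',b.mean(0).round(1),np.linalg.norm(b[0]-b[1]),np.linalg.norm(b[1]-b[2]))
E
```

```text
[[ 610.  -304.7   20. ]
 [ 505.9 -294.9   20. ]
 [ 622.7 -199.5   20. ]] C centre [ 564.3 -247.2   20. ] 104.52156070749753 106.01034909742197
[[ 468.4 -318.3   20. ]
 [ 357.7 -317.8   20. ]
 [ 359.5 -210.6   20. ]
 [ 472.5 -212.2   20. ]] F centre [ 414.5 -264.7   20. ] 110.71774734480505 107.26151580134723
```

Emit:
drive_tool:
  plan:
    - [[1,-0.8,-2,-25,0],[1,0,0,-30,0],[1,0,0,-25,0],[1,0,0,-12,0],[1,0,0,-3,0],[1,0,0,0,0],[1,0,0,0,0],[1,0,0,0,0],[1,0,0,0,0]]

```text
clock: 20.9
position: [567.3, -247.1, 34.2]
ee_rot: [0.848, -0.531, 0.002, -0.001]
contact_force: [0.3, -0.5, -6.3]
gripper_width: 32.5
grasp_force: 61.6
```

Emit:
drive_tool:
  plan:
    - [[1,0,0,-1,0],[1,0,0,-1,0],[1,0,0,-1,0],[1,0,0,0,0],[1,0,0,0,0]]

```text
clock: 21.32
position: [566.0, -247.0, 29.2]
ee_rot: [0.847, -0.531, -0.0, 0.0]
contact_force: [0.8, -0.0, -6.2]
gripper_width: 32.7
grasp_force: 61.6
```

Emit:
drive_tool:
  plan:
    - [[1,0,0,-0.5,0],[1,0,0,-0.5,0],[1,0,0,-0.5,0],[1,0,0,0,0],[1,0,0,0,0]]

```text
clock: 21.73
position: [566.0, -247.0, 27.7]
ee_rot: [0.848, -0.531, -0.0, 0.0]
contact_force: [0.5, 0.1, -6.7]
gripper_width: 32.4
grasp_force: 61.6
```

Emit:
drive_tool:
  plan:
    - [[1,0,0,-0.5,0],[1,0,0,-0.5,0],[1,0,0,-0.5,0],[1,0,0,0,0],[1,0,0,0,0]]

```text
clock: 22.15
position: [566.1, -247.0, 26.6]
ee_rot: [0.848, -0.531, 0.0, 0.0]
contact_force: [-0.2, 0.9, -4.8]
gripper_width: 32.5
grasp_force: 62.2
```

Emit:
drive_tool:
  plan:
    - [[1,0,0,-0.3,0],[-0.2,0,0,0,0],[-0.5,0,0,0,0],[-1,0,0,0,0],[-1,0,0,0,0],[-1,0,0,0,0],[-1,0,0,0,0],[-1,0,0,0,0]]

```text
clock: 22.82
position: [566.2, -247.0, 26.1]
ee_rot: [0.848, -0.531, 0.0, -0.0]
contact_force: [0.4, 0.4, -0.1]
gripper_width: 85.3
grasp_force: 0.0
```

Emit:
drive_tool:
  plan:
    - [[-1,0,0,20,0],[-1,0,0,40,0],[-1,0,0,40,0],[-1,-4.5,20,20,0],[-1,-9,40,0,0],[-1,-9,40,0,0],[-1,-9,40,0,0],[-1,-9,40,0,0],[-1,-9,40,0,0],[-1,-9,40,0,0],[-1,-9,40,0,0],[-1,-9,40,0,0],[-1,-9,40,0,0],[-1,-9,40,0,0],[-1,-9,40,0,0],[-1,-4.7,20,0,0],[-1,0,0,0,0],[-1,0,0,0,0],[-1,0,0,0,0],[-1,0,0,0,0]]

```text
clock: 24.48
position: [457.9, 232.1, 145.9]
ee_rot: [0.847, -0.531, -0.0, 0.0]
contact_force: [0.3, -0.7, -0.5]
gripper_width: 85.5
grasp_force: 0.0
```

```bash
cd .;python3 - <<'E'
from h import *
s=read_state();p,d=get_image('wrist');print(s['position'].round(2),s['joints'].round(2))
R=Ro.from_quat(s['ee_rot']).as_matrix();M=np.array(camera_model('wrist')['mount'])
# project expected hub top to pixel, then bore there
X=(R@M[:3,:3]).T@(np.array([458,232.8,50])-(R@M[:3,3]+s['position']));m=camera_model('wrist')
th=np.arccos(X[2]/np.linalg.norm(X));u=X[:2]/np.hypot(*X[:2])*th*m['fx']+[m['cx'],m['cy']]
c,a,b=bore(p,*u.astype(int));print(u,c,a,wray(c,50,s['position'],s['ee_rot']))
E
```

```text
[457.91 232.05 145.94] [ 0.79  0.28 -0.38 -0.   -0.91 -0.34]
[258.05697251 190.60995394] [258.53898305 190.82711864] 295 [[457.54873704 232.79738568  50.        ]]
```

Emit:
drive_tool:
  plan:
    - [[-1,0,0.6,-35,0],[-1,0,0,-35,0],[-1,0,0,-30,0],[-1,0,0,-17,0],[-1,0,0,-5,0],[-1,0,0,-1,0],[-1,0,0,0,0],[-1,0,0,0,0],[-1,0,0,0,0],[-1,0,0,0,0]]

```text
clock: 25.37
position: [458.5, 234.2, 24.3]
ee_rot: [0.848, -0.531, 0.0, -0.001]
contact_force: [-0.1, 0.4, 0.8]
gripper_width: 85.5
grasp_force: 0.0
```

Emit:
drive_tool:
  plan:
    - [[-1,-0.5,-1,-1.5,0],[-1,0,0,0,0],[-1,0,0,0,0]]

```text
clock: 25.62
position: [457.3, 232.6, 21.7]
ee_rot: [0.848, -0.531, 0.0, -0.0]
contact_force: [0.1, 0.8, 0.6]
gripper_width: 85.3
grasp_force: 0.0
```

Emit:
drive_tool:
  plan:
    - [[1,0,0,0,0],[1,0,0,0,0],[1,0,0,0,0],[1,0,0,0,0],[1,0,0,0,0],[1,0,0,0,0],[1,0,0,0,0],[1,0,0,0,0],[1,0,0,0,0],[1,0,0,0,0]]

```text
clock: 26.45
position: [457.5, 232.8, 21.7]
ee_rot: [0.848, -0.531, 0.0, -0.0]
contact_force: [-0.2, 0.5, 5.7]
gripper_width: 32.6
grasp_force: 60.0
```

Emit:
drive_tool:
  plan:
    - [[1,0,0,15,0],[1,0,0,30,0],[1,0,0,35,0],[1,-1.8,-20,20,0],[1,-3.5,-40,0,0],[1,-3.5,-40,0,0],[1,-3.5,-40,0,0],[1,-3.5,-40,0,0],[1,-3.5,-40,0,0],[1,-3.5,-40,0,0],[1,-3.5,-40,0,0],[1,-3.5,-40,0,0],[1,-3.5,-40,0,0],[1,-3.5,-40,0,0],[1,-3.5,-40,0,0],[1,-3.5,-36.3,0,0],[1,0,0,0,0],[1,0,0,0,0],[1,0,0,0,0],[1,0,0,0,0]]

```text
clock: 28.12
position: [412.7, -262.6, 120.5]
ee_rot: [0.848, -0.531, -0.001, 0.0]
contact_force: [-0.2, -0.2, -7.5]
gripper_width: 32.4
grasp_force: 61.3
```

Emit:
drive_tool:
  plan:
    - [[1,0.5,-0.5,-20,0],[1,0,0,-30,0],[1,0,0,-25,0],[1,0,0,-12,0],[1,0,0,-3,0],[1,0,0,0,0],[1,0,0,0,0],[1,0,0,0,0],[1,0,0,0,0],[1,0,0,0,0]]

```text
clock: 28.95
position: [414.8, -264.3, 32.5]
ee_rot: [0.848, -0.531, 0.001, -0.0]
contact_force: [0.1, 0.2, -5.9]
gripper_width: 32.2
grasp_force: 61.2
```

Emit:
drive_tool:
  plan:
    - [[1,0,0,-0.7,0],[1,0,0,-0.7,0],[1,0,0,0,0],[1,0,0,0,0]]

```text
clock: 29.28
position: [414.0, -264.2, 30.1]
ee_rot: [0.847, -0.531, -0.0, 0.0]
contact_force: [-0.2, 0.1, -6.2]
gripper_width: 32.5
grasp_force: 61.2
```

Emit:
drive_tool:
  plan:
    - [[1,0,0,-0.7,0],[1,0,0,-0.7,0],[1,0,0,-0.6,0],[1,0,0,-0.5,0],[1,0,0,0,0],[1,0,0,0,0],[1,0,0,0,0]]

```text
clock: 29.87
position: [414.1, -264.2, 27.6]
ee_rot: [0.848, -0.531, 0.0, 0.0]
contact_force: [-0.3, 0.2, -6.7]
gripper_width: 32.2
grasp_force: 61.2
```

Emit:
drive_tool:
  plan:
    - [[1,0,0,-0.5,0],[1,0,0,-0.5,0],[1,0,0,-0.4,0],[1,0,0,0,0],[1,0,0,0,0],[1,0,0,0,0]]

```text
clock: 30.37
position: [414.2, -264.2, 26.7]
ee_rot: [0.848, -0.531, 0.0, 0.0]
contact_force: [-2.2, 2.9, 3.7]
gripper_width: 32.2
grasp_force: 62.2
```

Contact: Fz went from −6.7 to +3.7. I release, rise clear, and look.

Emit:
drive_tool:
  plan:
    - [[-0.2,0,0,0,0],[-0.5,0,0,0,0],[-1,0,0,0,0],[-1,0,0,0,0],[-1,0,0,0,0],[-1,0,0,0,0],[-1,0,0,0,0],[-1,0,0,20,0],[-1,0,0,40,0],[-1,0,0,40,0],[-1,0,0,20,0],[-1,-5,40,20,0],[-1,-5,40,0,0],[-1,-5,40,0,0],[-1,-5,40,0,0],[-1,0,0,0,0],[-1,0,0,0,0],[-1,0,0,0,0]]

```text
clock: 31.87
position: [394.6, -107.0, 164.9]
ee_rot: [0.848, -0.53, 0.0, -0.0]
contact_force: [0.5, -0.8, 0.2]
gripper_width: 85.6
grasp_force: 0.0
```

```bash
cd .;python3 - <<'E'
from h import *
s=read_state();p,d=get_image('top');W=cloud('top',d);print(s['position'],s['clock'],s['gripper_width'])
for n,c in dict(C=(565.5,-246),F=(413.7,-263.5)).items():
    r=np.hypot(W[...,0]-c[0],W[...,1]-c[1]);q=W[(r<35)&(W[...,2]>45)&(W[...,2]<65)];print(n,len(q),q.mean(0).round(1) if len(q) else '')
p2,d2=get_image('wrist')
cv2.imwrite('pics/end.png',np.hstack([cv2.resize(p[150:310,230:470,::-1],(480,320)),cv2.resize(p2[:,:,::-1],(320,320))[:, :320]]))
E
```

```text
[ 394.63303628 -106.97254437  164.90951923] 31.8667 85.60421567404809
C 183 [ 566.3 -244.8   53.2]
F 192 [ 415.6 -262.1   53.2]
```

View pics/end.png

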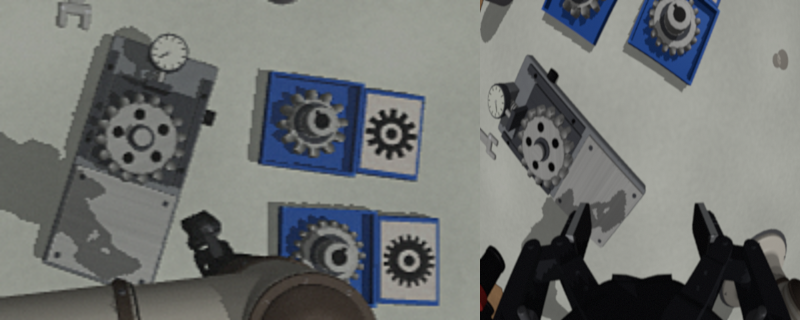

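Both gears sit hub up in their own trays: 12-tooth at (315,120) and 18-tooth at (330,250). Hub tops are near 54 mm, within 2–3 mm of centre, and the gripper is clear.

```bash
cd .;python3 -c "
from bench import *
print(job_done())"
```

```text
the job is handed in; nothing more can be done
None
```

The job is handed in: I proved the 12-tooth gear on the tester with the master rolled about 0.94 rad and, going by wrist force and position, the carriage about 2–3 mm back, then set both gears hub up in their own trays; the hand-in returned no verdict.

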